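Snap the cable-outlet hood onto its base ring

ROBOT

A 6-joint arm with a two-finger parallel gripper is mounted at the origin on the work surface. World frame = base frame: x ahead of the robot, y to its left, z up, the work surface at z = 0. Lengths are in mm, angles in rad, forces in N, time in s.
With the tool pointing down it reaches from about 275 to 750 mm from the base axis. Payload 10.2 kg.
Tool frame: the origin (TCP) lies between the finger pads; the fingertips stand 11 mm ahead of it and the grasp point (between the pads) lies 8 mm behind it; z points along the fingers, y is the line along which they close (so a half turn about z gives the same grasp; the last joint's range is limited). The gripper opens to 85 mm and grips with 20 to 120 N. Pads are 22 mm wide; open, the fingers measure 114 mm over their backs; the gripper's body (76 mm by 85 mm) begins 54 mm behind the grasp point. The pads swing forward as they close: fully open they stand 13 mm farther back than shut.
Start: joints at [1.02, 0.313, 1.498, -0, 1.331, -0.223], TCP at [169.042, 497.047, 242.294] pointing down, gripper open.
Joint ranges: [-2.94, 2.94], [-0.97, 2.17], [0.19, 2.56], [-1.23, 4.37], [0.02, 3.11], [-2.88, 2.88]. Speed limits (rad/s): [2.39, 2.39, 3.01, 3.14, 3.14, 3.14].

INTERFACE

Orientations are given as a unit quaternion [w, x, y, z].
In Python, from rig import sense, eyes, finish_job gives the robot as it stands.
- The arm moves only by the shell command python3 -m jog 'ROWS' [FORCE]. ROWS is JSON, a list of rows, each a list of 7 numbers: the shift along the tool's x, y, z in m, then the turn, a rotation vector about the tool's x, y, z in rad, then the finger opening in m, from 0 to 0.0854. In form: [[dx, dy, dz, rx, ry, rz, gripper], ...]. A call has 1 to 5 rows; each row shifts and turns the commanded pose from where the row before left it, along the tool's axes as they then stand; what a row does not reach is not made up. A row lasts 1/10 s, in which the tool goes at most 50 mm and 8.59 degrees, less where a joint would pass 70% of its speed; a pose out of reach is approached as far as the arm can. A call is refused whole if a number of a shift passes 0.05 or a number of a turn 0.15, either way. A call with a gripper value outside its range is refused whole. The fingers move at their own pace and stop on an object; FORCE is the grip in N (left out, the last holds). Time passes only in rows, so rows that do not move let the fingers close. It gives the time, the measured TCP pose, the force, the opening and the grip force at its end, in the units of the state.
- sense(): the state, without advancing time (a new reading comes with each control period).
- eyes.capture(name): name is "side" or "top"; returns the picture (480x640x3 uint8, red, green, blue); there is no depth.
- eyes.calibration(name): a dict with "fx", "fy", "cx", "cy" (pixels), "dist" ([k1, k2, p1, p2, k3] as OpenCV has them; the pictures are not rectified), "cam_to_world" (4x4, takes a point from camera to world coordinates). Camera axes: x right, y down, z forward; pixel columns grow to the right and rows downward; lengths in mm; the calibration is good to about 2 mm. A picture is of the moment at which its call begins. calibration takes no time and is no camera call.
- finish_job(): hands the job in; it is judged then, once.
The state is a dict: "time_s": time; "joints": joint angles; "dq": joint speeds; "tau": joint torques, N m; "eef_pos": TCP position; "ee_rot": TCP orientation; "force": force on the tool from outside, world axes, zero at the start; "wrist_torque": the same for the moment, N m; "grip_width": opening from 0.0 (shut) to 1.0 (fully open); "grip_force": force on a finger pad.
Only numpy, scipy, OpenCV 4.12 (cv2) and the standard library are available. Lean on these libraries where they do the work, as an engineer would, in place of code of your own. Each camera call takes 0.05 s, during which the arm holds its last target. There are 200 camera calls.

TASK

Fit the white cable-outlet hood, which lies on the bench, onto its white base ring on the shelf board: pick it up, turn it so that its cable mouth faces along the pencil arrow (over the notch in the ring's collar), then press it straight down until it clicks over the catches and keep pressing until its rim sits flush on the ring's flange. Finish holding: with the gripper still on the hood and still pushing it down firmly, do not let go. Leave the plane, the try square and the screwdriver where they lie.

Things in the scene. Friction and masses are not known exactly. Their poses are not given: they have to be found in the camera images.
- hood: the snap cap: round white plastic cable-outlet hood, 60 mm across, 20 mm high, 30 g, open below, starts top side up on the bench. Origin: centre of its underside (rim), z up; +x out through its cable mouth, a 45 degree gap (20 mm) through the side wall over its full height and 12 mm into the top. Top 3 mm thick, wall 2.5; a bead 3 mm high in the rim narrows the bore from 55 to 50 mm
- hood_mouth (a point): middle of the hood's cable mouth at rim level, 30 mm from the hood's origin along its +x. Grip the hood across its sides with the fingers about 90 degrees from the mouth
- board: light wooden shelf board, 220 x 320 x 18 mm, fixed on a 3 mm black mat on the bench; top of the wood at z = 21 mm. It bears the white base ring of the outlet. Origin on the bench under the ring's axis, z up; +x along the pencil arrow, which runs from the ring square to the back edge 85 mm away; the front edge is 135 mm away in -x, the ends 160 mm in +y and -y
- seat (a point): centre of the base ring, on its axis at the upper face of its flange (76 mm across, 3 mm thick), 24 mm above the bench; axes as the board's. The hood's origin must come here. A hollow upright collar (the stud), 48 mm outside diameter, rises 12 mm above the flange, its top edge bevelled 2 mm inwards, with a 45 degree notch for the cables on the arrow side
- seat_mark (a point): point on the flange in front of the collar's notch, 30 mm from the seat along the board's +x (pencil arrow side): the hood's mouth point must come here
- catch0 (a joint): one of three sprung catches in the collar, 60 degrees from the arrow; m, 0 = out, to 0.004 = pushed in. At rest they reach a radius of 27 mm. The hood's rim meets them 9 mm above the flange; pressing it on takes about 10 to 12 N near 6 mm, which then drops to a few N as the bead rides over them; they click out over the bead 2 mm above the flange, then the force climbs steeply
- catch1 (a joint): the second catch, 180 degrees from the arrow, as catch0; all spring back towards 0 when the hood has clicked on
- catch2 (a joint): the third catch, 300 degrees from the arrow, as catch0
- plane: bystander: wooden smoothing plane with a horn, 235 x 62 mm, 130 mm high, lying to the right on the bench; origin at the centre of its underside, +x from horn to heel
- square: bystander: try square with a dark wooden stock 115 mm long, 16 mm high, and a 170 mm steel blade; origin under the middle of the stock, +x along the blade
- screwdriver: bystander: screwdriver 210 mm long lying on the bench beyond the board; origin about its middle, +x towards the tip

How it is judged:
By the outcome, as a careful person would: the job done as asked, in the order asked, and still so for the second after the job is handed in, while the arm keeps its last pose, push and grip.
It also fails if it takes over 45 s, if anything falls off the work surface, if the arm or the gripper's body presses on something with over 40 N, if the wrist force passes 120 N, or if a joint passes its speed limit or range.

## Working session

There is one attempt and no reset: what is moved stays moved. The work goes in short steps, Python scripts to look and compute and a shell command to move; the robot and the scene stay as the last step left them, time stands still between calls to the robot, and variables do not carry over. Pictures are saved under pics/ and viewed, at most 10 in all, crops included, and the job is handed in when it is done.

```bash
mkdir -p pics; ls; python3 - <<'E'
from rig import sense,eyes
import cv2,json
for n in("side","top"):
    im=eyes.capture(n); cv2.imwrite(f"pics/{n}0.png",im[:,:,::-1])
    print({k:(v if not hasattr(v,'tolist') else v.tolist()) for k,v in eyes.calibration(n).items()})
print(sense())
E
```

```text
pics
{'fx': 567.1112620129105, 'fy': 567.1112620129105, 'cx': 317.8393093123328, 'cy': 245.63130386065484, 'dist': [-0.15518400858508907, 0.0, 0.0, 0.0, 0.0], 'cam_to_world': [[-0.9812804660147643, -0.07951539615712541, 0.17540224853696285, 386.5560038463459], [-0.19140760394491285, 0.5032031078499178, -0.8427038396745629, 999.4837008300251], [-0.02125502693280987, -0.8605021406272965, -0.509003231626211, 752.7416218444773], [0.0, 0.0, 0.0, 1.0]]}
{'fx': 480.04156238741723, 'fy': 480.04156238741723, 'cx': 322.00379467273115, 'cy': 241.0033524804749, 'dist': [-0.012275776415033806, 0.0, 0.0, 0.0, 0.0], 'cam_to_world': [[-0.01640362982643182, -0.9889659159254949, 0.14723225891822975, 489.3896323713903], [-0.99961960604972, 0.019486025653170213, 0.0195176331876293, -155.71577666511774], [-0.022171245556356512, -0.14685609262775326, -0.9889093608256467, 927.7350677950653], [0.0, 0.0, 0.0, 1.0]]}
{'time_s': 0.1, 'joints': array([ 1.01956218e+00,  3.13410036e-01,  1.49835751e+00, -1.46500338e-05,
        1.33102424e+00, -2.23421957e-01]), 'dq': array([ 0.00074493, -0.00327027, -0.00425392, -0.00059974,  0.00067588,
        0.00021861]), 'tau': array([ 3.51228766e-03, -4.12892246e+01, -2.60144269e+01, -1.84242963e-04,
        2.99239007e-03, -3.78438665e-05]), 'eef_pos': array([168.9421572 , 496.84056458, 241.78547539]), 'ee_rot': array([-2.19878044e-04,  1.63171435e-01,  9.86597549e-01, -5.57838134e-04]), 'force': array([0.24165728, 0.16233551, 0.27694621]), 'wrist_torque': array([-0.0430973 ,  0.01802766, -0.04955627]), 'grip_force': 0.0, 'grip_width': 0.9979746836925979}
```

View pics/top0.png

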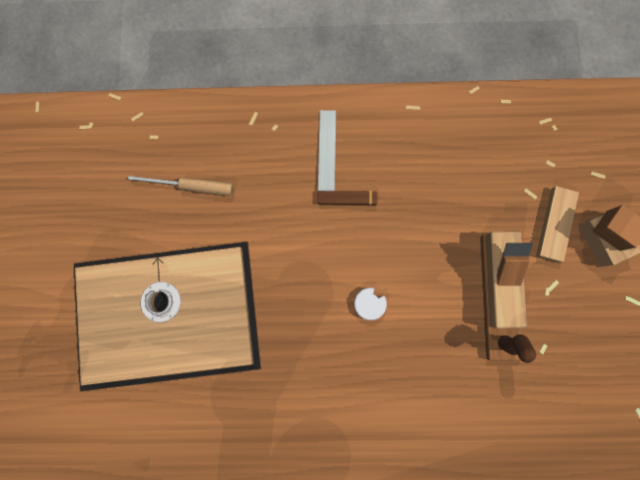

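View pics/side0.png

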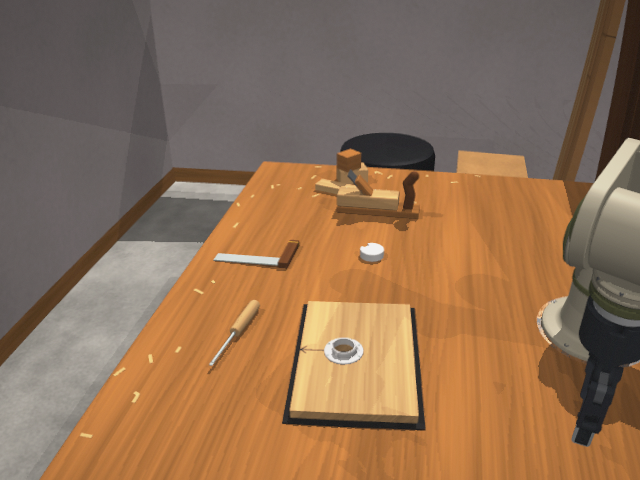

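Top view: hood at about (371,304) with the mouth towards (378,293), ring at (160,302) with the arrow up to (158,258). Side view: hood at (372,253), ring at (343,350). Next I'll measure them.

```bash
cat > h.py <<'E'
import numpy as np,cv2
from rig import sense,eyes
def ray(n,px,z):
    c=eyes.calibration(n);K=np.array([[c['fx'],0,c['cx']],[0,c['fy'],c['cy']],[0,0,1]])
    p=cv2.undistortPoints(np.float64(px).reshape(-1,1,2),K,np.array(c['dist'])).reshape(-1,2)
    T=np.array(c['cam_to_world']);d=np.c_[p,np.ones(len(p))]@T[:3,:3].T;o=T[:3,3]
    return o+d*((z-o[2])/d[:,2])[:,None]
def white(im,roi,thr=130,sat=45):
    x0,y0,x1,y1=roi;hsv=cv2.cvtColor(im,cv2.COLOR_RGB2HSV)
    m=np.zeros(im.shape[:2],np.uint8)
    m[y0:y1,x0:x1]=((hsv[...,1]<sat)&(hsv[...,2]>thr))[y0:y1,x0:x1]*255
    return m
def big(m):
    cs,_=cv2.findContours(m,cv2.RETR_EXTERNAL,cv2.CHAIN_APPROX_NONE);return max(cs,key=cv2.contourArea)
def circ(P):
    P=np.asarray(P)[:,:2];A=np.c_[2*P,np.ones(len(P))]
    for _ in range(5):
        s=np.linalg.lstsq(A,(P**2).sum(1),rcond=None)[0];c=s[:2];r=np.sqrt(s[2]+c@c)
        e=np.abs(np.hypot(*(P-c).T)-r);k=e<max(1.5,np.percentile(e,80));P=P[k];A=A[k]
    return c,r,len(P)
E
python3 - <<'E'
from h import *
im=eyes.capture("top");im2=eyes.capture("side")
for n,i,R,zs in(("top",im,{"hood":(345,280,400,330),"ring":(130,275,190,330)},None),("side",im2,{"hood":(350,235,395,270),"ring":(315,330,372,370)},None)):
    for k,r in R.items():
        m=white(i,r);c=big(m)
        P=ray(n,c[:,0,:],20 if k=="hood" else 24)
        print(n,k,cv2.contourArea(c),cv2.boundingRect(c),*circ(P), np.ptp(P,0)[:2], P.mean(0))
crops=[cv2.resize(a,(400,300),interpolation=cv2.INTER_CUBIC) for a in(im[270:330,330:410],im[250:332,105:215],im2[223:283,332:412],im2[320:380,303:383])]
cv2.imwrite("pics/c1.png",np.vstack([np.hstack(crops[:2]),np.hstack(crops[2:])])[:,:,::-1])
E
```

```text
top hood 715.5 (354, 288, 33, 32) [ 504.55182668 -225.50767274] 29.148630440165707 72 [57.86077753 59.92895983] [ 504.2364787  -225.49172289   20.        ]
top ring 1218.5 (140, 282, 41, 40) [514.76291005 169.23469903] 37.21041837974437 111 [73.33471754 76.20392559] [514.4670807 169.1494513  24.       ]
side hood 300.5 (360, 243, 24, 19) [ 500.61064852 -206.45351775] 39.8588050311764 20 [58.47717166 87.36741697] [ 501.1811144  -206.02399212   20.        ]
side ring 762.5 (324, 338, 39, 26) [513.19611804 174.42094701] 36.982328578855316 90 [74.39570344 75.47506423] [512.55308643 175.10047193  24.        ]
```

View pics/c1.png

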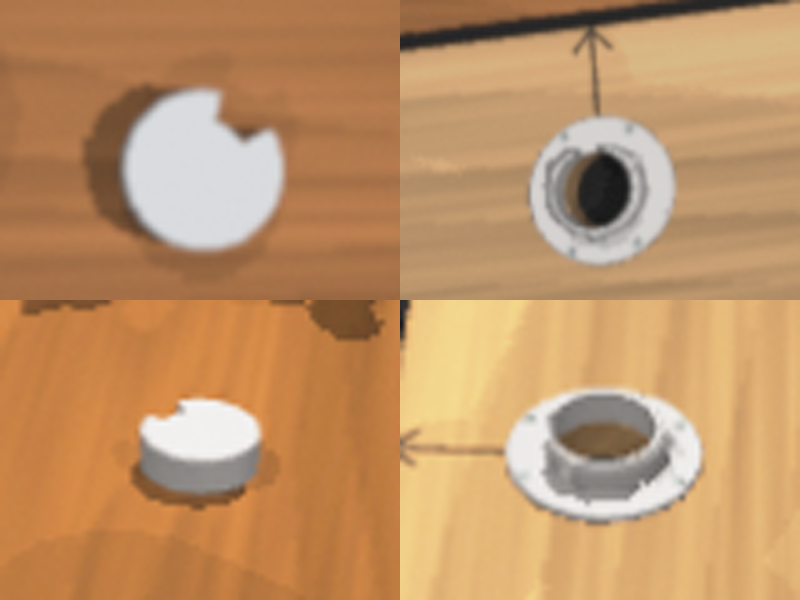

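```bash
python3 - <<'E'
from h import *
im=eyes.capture("top")
U=cv2.resize(im,None,fx=8,fy=8,interpolation=cv2.INTER_CUBIC)
tp=lambda p:(np.float64(p)+.5)/8-.5
# hood
m=white(U,(345*8,280*8,400*8,330*8));c=big(m);P=ray("top",tp(c[:,0,:]),20);C,r,n=circ(P);print("hood",C,r,n)
yy,xx=np.mgrid[280*8:330*8,345*8:400*8];Q=ray("top",tp(np.c_[xx.ravel(),yy.ravel()]),20)[:,:2]-C
w=m[280*8:330*8,345*8:400*8].ravel()>0;rr=np.hypot(*Q.T)
for a,b in((20,28),(22,25),(25,28)):
    k=(rr>a)&(rr<b)&~w;v=(Q[k]/rr[k,None]).mean(0);print("mouth deg",np.degrees(np.arctan2(v[1],v[0])),k.sum()/((rr>a)&(rr<b)).sum()*360)
# ring
m=white(U,(130*8,275*8,190*8,330*8));c=big(m);P=ray("top",tp(c[:,0,:]),24);C,r,n=circ(P);print("ring",C,r,n)
# arrow: dark pixels rows 262..278
g=cv2.cvtColor(im,cv2.COLOR_RGB2GRAY).astype(float)
pts=[]
for v in range(266,280):
    s=g[v,148:170];d=np.clip(np.median(s)-s-15,0,None)
    if d.sum()>0: pts.append(((d*np.arange(148,170)).sum()/d.sum(),v))
P=ray("top",pts,21)[:,:2]
f=lambda P:cv2.fitLine(P.astype(np.float32),cv2.DIST_HUBER,0,.01,.01).ravel()
l=f(P);print("arrow deg",np.degrees(np.arctan2(l[1],l[0])),l, "off",np.cross(l[:2],C-l[2:]), len(pts))
# board wood mask
hsv=cv2.cvtColor(im,cv2.COLOR_RGB2HSV);b=((hsv[...,2]>150)&(hsv[...,0]>10)).astype(np.uint8)*255;b[:,:60]=0;b[:,262:]=0;b[:235]=0;b[395:]=0
c=big(cv2.morphologyEx(b,cv2.MORPH_OPEN,np.ones((3,3))));P=ray("top",c[:,0,:],21)[:,:2].astype(np.float32)
R=cv2.minAreaRect(P);print("board",R); t=np.radians(R[2])
bx=cv2.boxPoints(R);print(bx)
E
```

```text
hood [ 504.67864796 -225.57898722] 29.8916018042465 589
mouth deg -37.34088678359268 41.22013767040087
mouth deg -37.26757452545618 40.38787283662698
mouth deg -37.4422238461889 43.125
ring [514.70029736 169.31914051] 37.901478365826286 913
arrow deg 5.4611516 [9.9546093e-01 9.5170818e-02 5.6805554e+02 1.7559668e+02] off -1.1711826828005059 14
board ((490.21014404296875, 166.81597900390625), (220.0203399658203, 321.20965576171875), 6.131505966186523)
[[363.675    314.75177 ]
 [397.98364   -4.620363]
 [616.7453    18.880188]
 [582.43665  338.25232 ]]<stdin>:21: DeprecationWarning: Arrays of 2-dimensional vectors are deprecated. Use arrays of 3-dimensional vectors instead. (deprecated in NumPy 2.0)
```

```bash
cat >> h.py <<'E'
def delta(x,y,z,yaw):
    "tool-frame shift (after the turn) and turn to reach world x,y,z with tool x at yaw deg, tool down"
    from scipy.spatial.transform import Rotation as Ro
    s=sense();q=s['ee_rot'];R=Ro.from_quat([q[1],q[2],q[3],q[0]]);M=R.as_matrix()
    a=np.radians(yaw);G=np.array([[np.cos(a),np.sin(a),0],[np.sin(a),-np.cos(a),0],[0,0,-1.]])
    rv=(R.inv()*Ro.from_matrix(G)).as_rotvec();d=np.array([x,y,z])-s['eef_pos']
    print("t",s['time_s'],"pos",s['eef_pos'].round(1),"yaw",np.degrees(np.arctan2(M[1,0],M[0,0])).round(2),"shift after turn",(G.T@d).round(2),"shift now",(M.T@d).round(2),"turn",rv.round(4),"F",s['force'].round(1),"w",round(s['grip_width']*85.4,1),"gf",round(s['grip_force'],1),"tz",s['wrist_torque'].round(2))
E
python3 -m jog '[[0,0,0,0,0,0.108,0.0854],[0,0,0,0,0,0.108,0.0854],[0,0,0,0,0,0.108,0.0854],[-0.039,-0.0205,0,0,0,0,0.0854],[-0.039,-0.0205,0,0,0,0,0.0854]]'
python3 -m jog '[[-0.039,-0.0205,0,0,0,0,0.0854],[-0.039,-0.0205,0,0,0,0,0.0854],[-0.039,-0.0205,0,0,0,0,0.0854],[-0.039,-0.0205,0,0,0,0,0.0854],[-0.039,-0.0205,0,0,0,0,0.0854]]'
python3 -m jog '[[-0.039,-0.0205,0,0,0,0,0.0854],[-0.039,-0.0205,0,0,0,0,0.0854],[-0.039,-0.0205,0,0,0,0,0.0854],[-0.039,-0.0205,0,0,0,0,0.0854],[-0.039,-0.0205,0,0,0,0,0.0854]]'
python3 -m jog '[[-0.039,-0.0205,0.02,0,0,0,0.07],[-0.039,-0.0205,0.03,0,0,0,0.07],[-0.039,-0.0205,0.03,0,0,0,0.07],[-0.039,-0.0205,0.03,0,0,0,0.07],[-0.039,-0.0205,0.02,0,0,0,0.07]]'
python3 -m jog '[[0,0,0,0,0,0,0.07],[0,0,0,0,0,0,0.07]]'
python3 -c "
from h import *
delta(504.7,-225.6,60,142.7)"
```

```text
time_s: 0.75
eef_pos: [206.1, 416.2, 241.8]
ee_rot: [-0.0, 0.319, 0.948, -0.0]
force: [1.4, 0.9, 0.2]
grip_width: 1.0
grip_force: 0.0
time_s: 1.25
eef_pos: [299.3, 215.8, 242.4]
ee_rot: [0.0, 0.32, 0.947, 0.0]
force: [1.3, 1.0, 0.1]
grip_width: 0.999
grip_force: 0.0
time_s: 1.75
eef_pos: [392.2, 15.7, 242.4]
ee_rot: [0.0, 0.32, 0.947, 0.0]
force: [1.2, 0.9, 0.5]
grip_width: 0.995
grip_force: 0.0
time_s: 2.25
eef_pos: [481.2, -176.0, 116.0]
ee_rot: [-0.001, 0.32, 0.947, 0.0]
force: [0.5, -0.2, 1.5]
grip_width: 0.825
grip_force: 0.0
time_s: 2.45
eef_pos: [481.0, -175.0, 117.2]
ee_rot: [-0.001, 0.321, 0.947, 0.0]
force: [0.6, 0.4, -0.0]
grip_width: 0.82
grip_force: 0.0
t 2.45 pos [ 481.  -175.   117.2] yaw 142.59 shift after turn [-49.53 -25.87  57.18] shift now [-49.68 -25.77  57.1 ] turn [-0.     -0.0018 -0.002 ] F [ 0.6  0.4 -0. ] w 70.0 gf 0.0 tz [-0.03 -0.   -0.  ]
```

```bash
python3 -m jog '[[-0.025,-0.013,0.01,0,0,0,0.07],[-0.0245,-0.013,0.02,0,0,0,0.07],[0,0,0.02,0,0,0,0.07],[0,0,0,0,0,0,0.07]]'
python3 - <<'E'
from h import *
delta(504.7,-225.6,24,142.7)
a=eyes.capture("side");b=eyes.capture("top")
cv2.imwrite("pics/c2.png",np.hstack([cv2.resize(a[170:290,310:430],(400,400)),cv2.resize(b[240:360,310:430],(400,400))])[:,:,::-1])
E
```

```text
time_s: 2.85
eef_pos: [503.9, -224.1, 66.6]
ee_rot: [-0.002, 0.32, 0.947, 0.001]
force: [-0.4, 1.1, 0.5]
grip_width: 0.814
grip_force: 0.0
t 2.85 pos [ 503.9 -224.1   66.6] yaw 142.69 shift after turn [-1.56 -0.71 42.62] shift now [-1.72 -0.71 42.61] turn [ 0.     -0.0036 -0.0002] F [-0.4  1.1  0.5] w 69.5 gf 0.0 tz [-0.07 -0.04 -0.01]
```

View pics/c2.png

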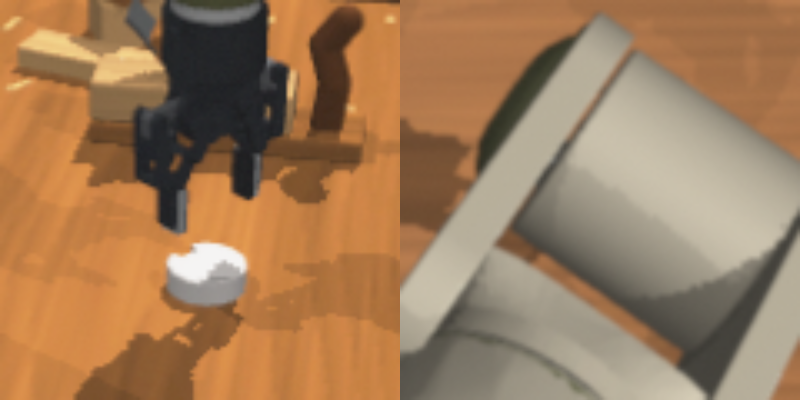

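```bash
python3 - <<'E'
from h import *
for px in((364,240),(384,229)):
    for z in(40,50,60,70): print(px,z,ray("side",[px],z)[0].round(0))
E
python3 -m jog '[[-0.0015,-0.0005,0.01,0,0,0,0.07],[0,0,0.01,0,0,0,0.07],[0,0,0.005,0,0,0,0.07],[0,0,0,0,0,0,0.07]]'
```

```text
(364, 240) 40 [ 523. -226.   40.]
(364, 240) 50 [ 521. -209.   50.]
(364, 240) 60 [ 519. -191.   60.]
(364, 240) 70 [ 517. -174.   70.]
(384, 229) 40 [ 479. -290.   40.]
(384, 229) 50 [ 478. -272.   50.]
(384, 229) 60 [ 476. -254.   60.]
(384, 229) 70 [ 475. -236.   70.]
time_s: 3.35
eef_pos: [505.3, -226.4, 42.0]
ee_rot: [-0.001, 0.32, 0.947, 0.0]
force: [0.5, 0.6, 1.1]
grip_width: 0.82
grip_force: 0.0
```

```bash
python3 -m jog '[[0,0,0.01,0,0,0,0.07],[0,0,0.01,0,0,0,0.07],[0,0,0.004,0,0,0,0.07],[0,0,0,0,0,0,0.07]]'
python3 -m jog '[[0,0,0.003,0,0,0,0.07],[0,0,0,0,0,0,0.07]]'
python3 -c "
from h import *
delta(504.7,-225.6,13,142.7)"
```

```text
time_s: 3.75
eef_pos: [505.4, -226.5, 18.0]
ee_rot: [-0.001, 0.32, 0.947, 0.0]
force: [-0.6, 0.6, 0.5]
grip_width: 0.817
grip_force: 0.0
time_s: 3.95
eef_pos: [505.7, -226.8, 15.8]
ee_rot: [-0.0, 0.32, 0.947, 0.0]
force: [-0.1, 0.6, -0.4]
grip_width: 0.821
grip_force: 0.0
t 3.95 pos [ 505.7 -226.8   15.8] yaw 142.65 shift after turn [1.53 0.31 2.76] shift now [1.53 0.31 2.76] turn [-0.     -0.     -0.0008] F [-0.1  0.6 -0.4] w 70.1 gf 0.0 tz [ 0.01 -0.   -0.01]
```

```bash
python3 -m jog '[[0.0015,0,0.001,0,0,0,0.065],[0,0,0,0,0,0,0.055],[0,0,0,0,0,0,0.05],[0,0,0,0,0,0,0.05],[0,0,0,0,0,0,0.05]]' 30
python3 -m jog '[[0,0,0,0,0,0,0.04],[0,0,0,0,0,0,0.04],[0,0,0,0,0,0,0.04]]' 80
python3 - <<'E'
from h import *
delta(504.7,-225.6,13,142.7)
a=eyes.capture("side")
cv2.imwrite("pics/c3.png",cv2.resize(a[200:290,320:420],(600,540),interpolation=cv2.INTER_CUBIC)[:,:,::-1])
E
```

```text
time_s: 4.45
eef_pos: [504.6, -225.8, 15.2]
ee_rot: [0.0, 0.32, 0.947, -0.0]
force: [-1.7, 1.9, 5.1]
grip_width: 0.688
grip_force: 32.7
time_s: 4.75
eef_pos: [504.7, -226.0, 15.7]
ee_rot: [0.0, 0.32, 0.947, -0.0]
force: [-3.8, 2.2, 10.6]
grip_width: 0.666
grip_force: 84.1
t 4.75 pos [ 504.7 -226.    15.7] yaw 142.66 shift after turn [0.25 0.26 2.67] shift now [0.25 0.26 2.67] turn [-0.      0.0006 -0.0007] F [-3.8  2.2 10.6] w 56.8 gf 84.1 tz [ 0.34  0.53 -0.01]
```

View pics/c3.png

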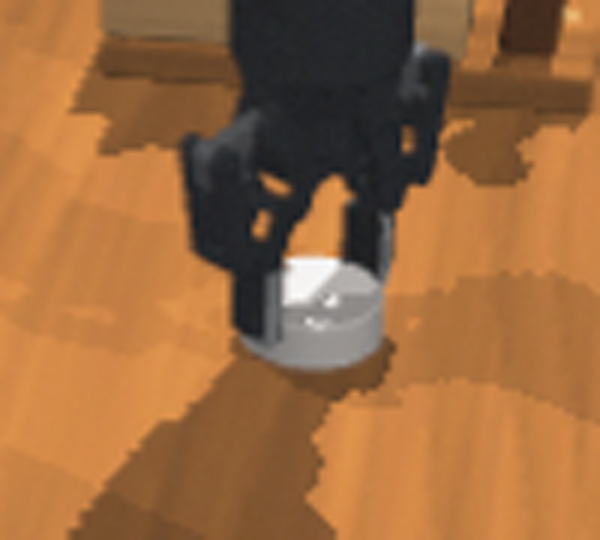

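```bash
python3 -m jog '[[0,0,-0.01,0,0,0,0.04],[0,0,-0.02,0,0,0,0.04],[0,0,-0.02,0,0,-0.126,0.04],[0,0,-0.02,0,0,-0.126,0.04],[0,0,-0.01,0,0,-0.126,0.04]]' 80
python3 -m jog '[[0,0,0,0,0,-0.126,0.04],[0,0,0,0,0,-0.126,0.04],[0,0,0,0,0,-0.126,0.04],[0,0,0,0,0,0,0.04]]'
python3 - <<'E'
from h import *
delta(514.7,169.3,95,186.1)
E
```

```text
time_s: 5.3
eef_pos: [505.1, -226.2, 96.9]
ee_rot: [0.001, 0.134, 0.991, -0.001]
force: [0.0, 0.4, -0.1]
grip_width: 0.671
grip_force: 85.5
time_s: 5.7
eef_pos: [504.6, -225.9, 95.1]
ee_rot: [0.0, -0.053, 0.999, -0.0]
force: [0.1, 0.2, -1.1]
grip_width: 0.669
grip_force: 85.5
t 5.7 pos [ 504.6 -225.9   95.1] yaw -173.97 shift after turn [-5.2060e+01  3.9187e+02  1.4000e-01] shift now [-5.1610e+01  3.9193e+02  6.0000e-02] turn [-0.0002  0.0002 -0.0011] F [ 0.1  0.2 -1.1] w 57.1 gf 85.5 tz [-0.02  0.    0.01]
```

```bash
python3 -m jog '[[-0.0057,0.0435,0,0,0,0,0.04],[-0.0057,0.0435,0,0,0,0,0.04],[-0.0057,0.0435,0,0,0,0,0.04],[-0.0057,0.0435,0,0,0,0,0.04],[-0.0057,0.0435,0,0,0,0,0.04]]'
python3 -m jog '[[-0.0057,0.0435,0,0,0,0,0.04],[-0.0057,0.0435,0,0,0,0,0.04],[-0.0057,0.0435,0,0,0,0,0.04],[-0.0057,0.0435,0,0,0,0,0.04],[0,0,0,0,0,0,0.04]]'
python3 -m jog '[[0,0,0.02,0,0,0,0.04],[0,0,0,0,0,0,0.04],[0,0,0,0,0,0,0.04]]'
python3 - <<'E'
from h import *
delta(514.7,169.3,75,186.1)
a=eyes.capture("side");b=eyes.capture("top")
cv2.imwrite("pics/c4.png",np.hstack([cv2.resize(a[260:380,283:403],(400,400)),cv2.resize(b[240:360,100:220],(400,400))])[:,:,::-1])
E
```

```text
time_s: 6.2
eef_pos: [510.1, -4.9, 95.2]
ee_rot: [0.0, -0.05, 0.999, -0.0]
force: [1.0, -0.2, -0.1]
grip_width: 0.673
grip_force: 85.5
time_s: 6.7
eef_pos: [514.3, 173.1, 95.0]
ee_rot: [0.0, -0.053, 0.999, 0.0]
force: [-0.4, -0.1, -1.0]
grip_width: 0.67
grip_force: 85.5
time_s: 7.0
eef_pos: [514.9, 168.3, 75.1]
ee_rot: [-0.0, -0.051, 0.999, -0.0]
force: [-0.2, 0.1, 0.4]
grip_width: 0.663
grip_force: 85.5
t 7.0 pos [514.9 168.3  75.1] yaw -174.16 shift after turn [0.09 0.97 0.13] shift now [0.1  0.97 0.13] turn [-0.0001 -0.0005 -0.0046] F [-0.2  0.1  0.4] w 56.7 gf 85.5 tz [-0.02 -0.    0.01]
```

View pics/c4.png

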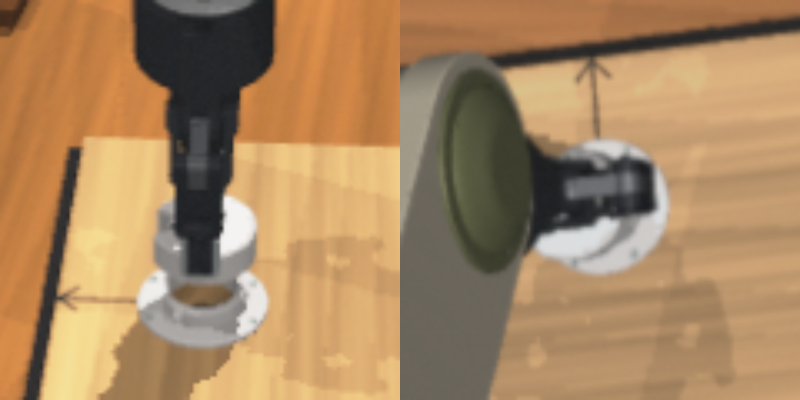

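```bash
python3 -m jog '[[0,0.001,0.008,0,0,-0.0045,0.04],[0,0,0.008,0,0,0,0.04],[0,0,0,0,0,0,0.04],[0,0,0,0,0,0,0.04]]'
cat >> h.py <<'E'
def fitR(P,R,c0):
    from scipy.optimize import least_squares
    r=least_squares(lambda c:np.hypot(P[:,0]-c[0],P[:,1]-c[1])-R,c0,loss='soft_l1',f_scale=.5);return r.x,np.sqrt(np.median(r.fun**2))
E
python3 - <<'E'
from h import *
delta(514.7,169.3,59,186.1)
a=eyes.capture("side");b=eyes.capture("top")
cv2.imwrite("pics/side5.png",a[:,:,::-1]);cv2.imwrite("pics/top5.png",b[:,:,::-1])
cv2.imwrite("pics/c5.png",np.hstack([cv2.resize(a[310:370,313:373],(400,400),interpolation=cv2.INTER_CUBIC),cv2.resize(b[270:330,130:190],(400,400),interpolation=cv2.INTER_CUBIC)])[:,:,::-1])
E
```

```text
time_s: 7.5
eef_pos: [514.6, 169.8, 58.6]
ee_rot: [-0.0, -0.054, 0.999, -0.0]
force: [-0.4, 0.3, 0.2]
grip_width: 0.668
grip_force: 85.5
t 7.5 pos [514.6 169.8  58.6] yaw -173.78 shift after turn [-0.01 -0.51 -0.37] shift now [-0.01 -0.51 -0.37] turn [-0.     -0.0006  0.0021] F [-0.4  0.3  0.2] w 57.0 gf 85.5 tz [-0.   -0.05  0.04]
```

View pics/c5.png

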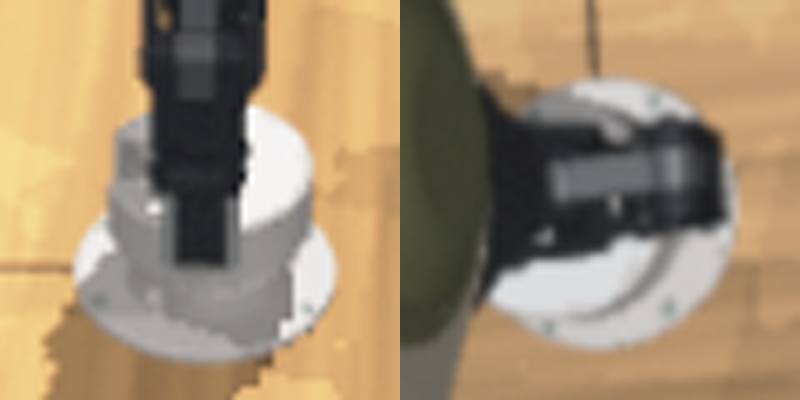

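```bash
python3 - <<'E'
from h import *
def proj(n,P):
    c=eyes.calibration(n);K=np.array([[c['fx'],0,c['cx']],[0,c['fy'],c['cy']],[0,0,1]]);T=np.linalg.inv(np.array(c['cam_to_world']))
    return cv2.projectPoints(np.float64(P),cv2.Rodrigues(T[:3,:3])[0],T[:3,3],K,np.array(c['dist']))[0].reshape(-1,2)
t=np.linspace(0,2*np.pi,721)
C=lambda c,r,z:np.c_[c[0]+r*np.cos(t),c[1]+r*np.sin(t),0*t+z]
s=(513.2,174.4);T=(514.7,169.3)
f=lambda n,p,o,S=6.667:print(n,((p.min(0)-o)*S).round(0),((p.max(0)-o)*S).round(0))
f("side ring",proj("side",C(s,38,24)),(313,310))
for z in(43,63): f(f"side hood z{z}",proj("side",C(s,30,z)),(313,310))
f("top ring",proj("top",C(T,38,24)),(130,270))
for z in(43,63): f(f"top hood z{z}",proj("top",C(T,30,z)),(130,270))
E
```

```text
side ring [ 71. 184.] [333. 357.]
side hood z43 [ 98. 151.] [307. 287.]
side hood z63 [97. 98.] [308. 233.]
top ring [68. 75.] [334. 346.]
top hood z43 [ 69. 100.] [284. 318.]
top hood z63 [40. 96.] [259. 319.]
```

Hood and ring line up: side crop hood right edge is 312 (expected 311), top crop hood lower edge is 318 (expected about 321), about 1 mm or better. Going down.

```bash
python3 -m jog '[[0,-0.0004,0.003,0,0,0.002,0.04],[0,0,0.003,0,0,0,0.04],[0,0,0.002,0,0,0,0.04],[0,0,0,0,0,0,0.04]]' 100
python3 -m jog '[[0,0,0.001,0,0,0,0.04],[0,0,0.001,0,0,0,0.04],[0,0,0,0,0,0,0.04]]'
python3 -c "
from h import *
delta(514.7,169.3,40,186.1)"
```

```text
time_s: 8.0
eef_pos: [514.7, 169.4, 50.5]
ee_rot: [-0.0, -0.053, 0.999, 0.0]
force: [-1.0, 0.5, -0.7]
grip_width: 0.658
grip_force: 107.5
time_s: 8.3
eef_pos: [515.0, 169.6, 48.9]
ee_rot: [0.0, -0.053, 0.999, 0.0]
force: [1.0, 1.5, 0.4]
grip_width: 0.664
grip_force: 107.6
t 8.3 pos [515.  169.6  48.9] yaw -173.89 shift after turn [ 0.31 -0.26  8.94] shift now [ 0.31 -0.26  8.94] turn [0.0002 0.0006 0.0002] F [1.  1.5 0.4] w 56.7 gf 107.6 tz [ 0.33 -0.12 -0.02]
```

```bash
for i in 1; do python3 -m jog '[[0,0,0.001,0,0,0,0.04],[0,0,0.001,0,0,0,0.04],[0,0,0,0,0,0,0.04]]'; done
python3 -m jog '[[0,0,0.001,0,0,0,0.04],[0,0,0.001,0,0,0,0.04],[0,0,0,0,0,0,0.04]]'
python3 -c "
from h import *
delta(514.7,169.3,40,186.1)"
```

```text
time_s: 8.6
eef_pos: [515.0, 169.6, 47.2]
ee_rot: [0.0, -0.053, 0.999, 0.0]
force: [0.8, 2.5, 3.3]
grip_width: 0.661
grip_force: 108.0
time_s: 8.9
eef_pos: [515.3, 169.7, 45.7]
ee_rot: [0.001, -0.053, 0.999, 0.0]
force: [0.5, 2.8, 7.9]
grip_width: 0.66
grip_force: 108.5
t 8.9 pos [515.3 169.7  45.7] yaw -173.88 shift after turn [ 0.67 -0.33  5.67] shift now [ 0.68 -0.33  5.67] turn [0.0003 0.0017 0.0003] F [0.5 2.8 7.9] w 56.4 gf 108.5 tz [0.47 0.09 0.  ]
```

Force climbs as expected (catches being pushed in, low side force). Continuing.

```bash
python3 -m jog '[[0,-0.0003,0.001,0,0,0,0.04],[0,0,0.001,0,0,0,0.04],[0,0,0,0,0,0,0.04]]'
python3 -m jog '[[0,0,0.001,0,0,0,0.04],[0,0,0.001,0,0,0,0.04],[0,0,0,0,0,0,0.04]]'
python3 -m jog '[[0,0,0.001,0,0,0,0.04],[0,0,0.001,0,0,0,0.04],[0,0,0,0,0,0,0.04]]'
python3 -c "
from h import *
delta(514.7,169.3,40,186.1)"
```

```text
time_s: 9.2
eef_pos: [514.8, 169.4, 42.7]
ee_rot: [0.0, -0.053, 0.999, 0.0]
force: [1.3, 5.2, 1.7]
grip_width: 0.662
grip_force: 107.7
time_s: 9.5
eef_pos: [514.7, 169.4, 40.4]
ee_rot: [-0.0, -0.053, 0.999, 0.0]
force: [1.3, 5.3, -0.8]
grip_width: 0.656
grip_force: 111.2
time_s: 9.8
eef_pos: [514.8, 169.4, 39.9]
ee_rot: [0.0, -0.053, 0.999, 0.0]
force: [-4.6, 4.0, 15.7]
grip_width: 0.662
grip_force: 113.1
t 9.8 pos [514.8 169.4  39.9] yaw -173.87 shift after turn [ 0.15 -0.12 -0.1 ] shift now [ 0.15 -0.12 -0.1 ] turn [0.0002 0.0002 0.0004] F [-4.6  4.  15.7] w 56.5 gf 113.1 tz [ 0.62  0.74 -0.02]
```

```bash
python3 -m jog '[[0,0,0.001,0,0,0,0.04],[0,0,0.0005,0,0,0,0.04],[0,0,0,0,0,0,0.04]]' 120
python3 -m jog '[[0,0,0.0005,0,0,0,0.04],[0,0,0,0,0,0,0.04],[0,0,0,0,0,0,0.04]]'
python3 - <<'E'
from h import *
delta(514.7,169.3,40,186.1)
a=eyes.capture("side");b=eyes.capture("top")
cv2.imwrite("pics/c6.png",np.hstack([cv2.resize(a[310:370,313:373],(400,400),interpolation=cv2.INTER_CUBIC),cv2.resize(b[270:330,130:190],(400,400),interpolation=cv2.INTER_CUBIC)])[:,:,::-1])
E
```

```text
time_s: 10.1
eef_pos: [514.9, 169.4, 39.9]
ee_rot: [0.0, -0.054, 0.999, 0.0]
force: [-12.2, 2.2, 30.9]
grip_width: 0.654
grip_force: 122.6
time_s: 10.4
eef_pos: [514.9, 169.5, 39.9]
ee_rot: [0.0, -0.054, 0.999, 0.0]
force: [-13.8, 1.5, 36.2]
grip_width: 0.657
grip_force: 123.2
t 10.4 pos [514.9 169.5  39.9] yaw -173.86 shift after turn [ 0.22 -0.13 -0.13] shift now [ 0.22 -0.13 -0.13] turn [0.     0.0007 0.0007] F [-13.8   1.5  36.2] w 56.1 gf 123.2 tz [ 0.33  2.24 -0.09]
```

View pics/c6.png

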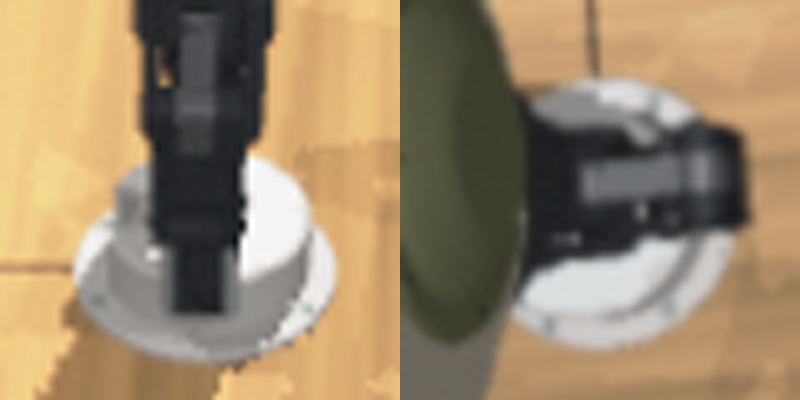

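Hood is seated: its top back edge is at row 155 (expected about 154 for flush), mouth on the arrow side, fingertip clear of the flange. I'll relieve some of the side force, then check it holds.

```bash
python3 -m jog '[[0.0005,0,0,0,0,0,0.04],[0,0,0,0,0,0,0.04],[0,0,0,0,0,0,0.04],[0,0,0,0,0,0,0.04],[0,0,0,0,0,0,0.04]]'
```

```text
time_s: 11.0
eef_pos: [514.9, 169.4, 39.9]
ee_rot: [0.001, -0.054, 0.999, 0.0]
force: [-10.3, 2.4, 34.7]
grip_width: 0.659
grip_force: 122.8
```

```bash
python3 -c "
from rig import finish_job
print(finish_job())"
```

```text
the job is handed in; nothing more can be done
None
```

The hood is clicked onto its ring and appears flush on the flange, with its mouth along the arrow; I handed the job in at about 11 s with the gripper still on it, pushing down with about 35 N.

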